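Wedge the bead mould tight in its clamp frame

ROBOT

A 7-joint arm with a two-finger parallel gripper is mounted at the origin on the work surface. World frame = base frame: x ahead of the robot, y to its left, z up, the work surface at z = 0. Lengths are in m, angles in rad, forces in N, time in s.
With the tool pointing down it reaches from about 0.425 to 0.925 m from the base axis. Payload 6.8 kg.
Tool frame: the origin (TCP) lies on the front face of the gripper's body, between the roots of the fingers; the fingertips stand 73 mm ahead of it and the grasp point (between the pads) lies 54 mm ahead of it (env.nose_length is the distance from the TCP to the fingertips, in m); z points along the fingers, y is the line along which they close (so a half turn about z gives the same grasp; the last joint's range is limited). The gripper opens to 85 mm and grips with 20 to 120 N. Pads are 22 mm wide; open, the fingers measure 114 mm over their backs; the gripper's body (76 mm by 85 mm) begins 54 mm behind the grasp point. The pads swing forward as they close: fully open they stand 13 mm farther back than shut.
Start: joints at [-1.269, 0.477, 0.022, 1.555, -0.011, 1.109, -0.083], TCP at [0.269, 0.619, 0.304] pointing down, gripper open.
Joint ranges: [-2.96, 2.96], [-0.34, 2.1], [-1.41, 1.46], [0.24, 2.44], [-1.37, 4.51], [0.17, 1.92], [-2.96, 2.96]. Speed limits (rad/s): [2.39, 2.39, 3.14, 3.14, 3.14, 3.14, 3.14].

INTERFACE

Orientations are given as a unit quaternion [w, x, y, z].
In Python, from cell import env, kin, camera, calibration, job gives the robot as it stands. The module is installed in compiled form; this text tells all that it offers. Calls block until the motion is done:
- env.reach(position, orientation): joint-space move of the TCP to a pose.
- env.movel(position, velocity=0.15, rot=None, stop_force=None): straight line of the TCP; rot=None keeps the orientation; velocity is the mean speed in m/s. With stop_force (N) it stops when the force on the tool has changed by that much, and returns True; else False.
- env.goto_joints(angles): joint-space move.
- env.grip(opening, f_grip=None): finger opening in m; f_grip is the grip in N (None keeps the last); returns when the fingers have stopped.
- env.dwell(seconds).
- kin.inverse_kinematics(position, orientation): joint angles nearest the present ones, or None.
- env.get_state(): the state.
- camera(name): name is "scene" or "top" or "wrist"; returns (picture, depth): 400x640x3 uint8, blue, green, red; 400x640 float32, m along the optical axis (not along the pixel's ray), 0 where there is no reading.
- calibration(name): a dict with "fx", "fy", "cx", "cy" (pixels), "k1" (the pictures are not rectified: a ray, as slopes to the right and down, at radius r is drawn at 1 + k1 r^2 times it, then the intrinsics apply), "rvec" (rotation vector, rad) and "tvec" (3), from world to camera coordinates, as OpenCV has them. Camera axes: x right, y down, z forward; pixel columns grow to the right and rows downward; lengths in m; the calibration is good to about 2 mm. A picture is of the moment at which its call begins: read the wrist's pose just before it. calibration takes no time and is no camera call; for the wrist camera it gives the pose at the moment of the call.
A pose or a line that the arm cannot do raises env.PlanningError and nothing moves.
- job.job_done(): hands the job in; it is judged then, once.
The state is a dict: "time": time; "qpos": joint angles; "joint_velocities": joint speeds; "joint_torque": joint torques, N m; "tcp_pos": TCP position; "orientation": TCP orientation; "force": force on the tool from outside, world axes, zero at the start; "torque": the same for the moment, N m; "opening": finger opening in m; "gripper_force": force on a finger pad.
Only numpy, scipy, OpenCV 4.12 (cv2) and the standard library are available. Lean on these libraries where they do the work, as an engineer would, in place of code of your own. Each camera call takes 0.05 s, during which the arm holds its last target. There are 200 camera calls.

TASK

Pick up the bronze paddle and, with the underside of its blade, tap or push the red-topped wedge down into its slot until it stops going any further and the graphite bead mould is clamped tight. Be gentle: light blows only, no hammering, and no fingers on the wedge or the mould. Then stand the paddle upright in the round aluminium tray and let go, leaving the mortar and the marble board where they are.

Things in the scene. Friction and masses are not known exactly. Their poses are not given: they have to be found in the camera images.
- paddle: Cast bronze shaping paddle, about 0.4 kg, standing upright on the tiles. Flat blade 64 x 44 x 12 mm (its x, y, z); from its middle a round handle 20 mm in diameter rises to 100 mm above the underside (flared to 28 mm just above the blade, straight from 22 to 94 mm). Origin at the centre of the blade's underside, z up along the handle.
- wedge: Steel wedge with a red 36 x 36 x 12 mm head, upright in the frame's groove, thin end down; blade 32 mm wide, 60 mm long, tapered 1:5 towards the mould. Origin at the centre of the head's flat top, z up; at the start 112 to 118 mm above the tiles. It only slides straight up or down, with about 6 N, and stops when the mould meets the end stop: 6 to 30 mm below the start, different every time.
- frame: Steel clamp frame fixed to the tiles: base 90 x 150 x 12 mm, a 62 mm high cheek behind the wedge, a 45 mm high blue end stop at the other end (set differently every time). Origin on the tiles; the wedge is 50 mm from it along the frame's +y axis, the mould lies between wedge and stop. Only the wedge is higher than 62 mm.
- mould: Dark graphite bead mould, 50 mm wide, 65 mm long, 45 mm high, loose on the frame's base (12 mm above the tiles) between wedge and end stop, a few mm of play. Origin at its underside's centre. Once it meets the stop, the push on the wedge rises by newtons per mm: 15 to 25 N makes the wedge tight and it stays; over 45 N would crack the mould.
- tray: Round aluminium bead tray, loose on the tiles, empty, 140 mm in diameter, rim 12 mm high, inner floor 3 mm above its underside and 130 mm across. Origin at the centre of its underside.
- mortar: White porcelain mortar, 104 mm across and 65 mm high, bystander. Origin at the centre of its underside.
- marbles: Wooden board 36 x 110 x 16 mm (long along its y) with four sea-green glass marbles in a row, 29 mm high overall, bystander. Origin at the centre of its underside.
Things that resemble listed ones, but are neither listed nor needed, are in the scene too. Leave any blue or turquoise look-alike of the paddle alone.

How it is judged:
On the way, in this order (a step that is already met when the one before it is completed fails the run):
1. the paddle is lifted clear of the tiles (height (world z) of paddle above 0.05 m), for 0.1 s.
2. the wedge is driven down with the paddle until it stops against the mould (paddle pushing on the wedge, wedge pressing the mould with over 10 N) (contact force between wedge and mould above 10 N and contact force between paddle and wedge above 5 N), for 0.04 s.
At the end, for the whole second after the job is handed in: The wedge is jammed home and still presses on the mould with more than 8 N by itself; the paddle stands upright (within 0.08 rad), at rest, flat on the floor of the round tray, within 35 mm of its centre, and the tray lies flat (contact force between wedge and mould above 8 N and horizontal distance between paddle and tray below 0.035 m and z of paddle in the frame of tray below 0.008 m and angle between paddle's own z axis and vertical below 0.08 rad and angle between tray's own z axis and vertical below 0.05 rad and linear speed of paddle below 0.02 m/s); the robot touches nothing.
It fails at once if the wedge is struck or pushed with more than 45 N (contact force between paddle and wedge above 45 N).
It fails at once if the robot touches the wedge itself (contact force between the arm and wedge above 1 N).
It fails at once if the fingers touch the wedge (contact force between the fingers and wedge above 1 N).
It fails at once if the fingers touch the mould (contact force between the fingers and mould above 1 N).
It fails at once if a bystander (mortar or marble board) is shifted by more than 20 mm (distance of any of mortar, marbles from where it was at the start of the episode above 0.02 m).
It also fails if it takes over 45 s, if anything falls off the work surface, if the arm or the gripper's body presses on something with over 40 N, if the wrist force passes 120 N, or if a joint passes its speed limit or range.

## Working session

There is one attempt and no reset: what is moved stays moved. The work goes in short steps, each a Python script; the robot and the scene stay as the last script left them, time stands still between calls to the robot, and variables do not carry over. Pictures are saved under pics/ and viewed, at most 10 in all, crops included, and the job is handed in when it is done.

```bash
mkdir -p pics; cat > h.py <<'E'
import numpy as np, cv2
from cell import env, kin, camera, calibration, job
def cloud(name):
    c=calibration(name); im,d=camera(name)
    K=np.array([[c['fx'],0,c['cx']],[0,c['fy'],c['cy']],[0,0,1]]); 
    h,w=d.shape; u,v=np.meshgrid(np.arange(w),np.arange(h))
    xd=(u-c['cx'])/c['fx']; yd=(v-c['cy'])/c['fy']
    x,y=xd.copy(),yd.copy()
    for _ in range(10):
        s=1+c['k1']*(x*x+y*y); x,y=xd/s,yd/s
    P=np.stack([x*d,y*d,d],-1)
    R=cv2.Rodrigues(np.array(c['rvec'],float))[0]
    W=(P-np.array(c['tvec']).ravel())@R
    W[d==0]=np.nan
    return im,d,W
E
python3 - <<'E'
from h import *
for n in ('scene','top'):
    im,d,W=cloud(n); cv2.imwrite(f'pics/{n}.png',im); np.save(f'{n}.npy',W)
s=env.get_state(); print(s['time'],s['tcp_pos'],s['orientation'],s['opening'],s['force'])
E
```

```text
0.1 [0.26876561 0.61874368 0.30301438] [-1.19454575e-04  2.03454237e-01  9.79084105e-01 -8.20767363e-04] 0.08584829988052711 [ 0.60571544 -0.07387558 -0.45444837]
```

View pics/scene.png

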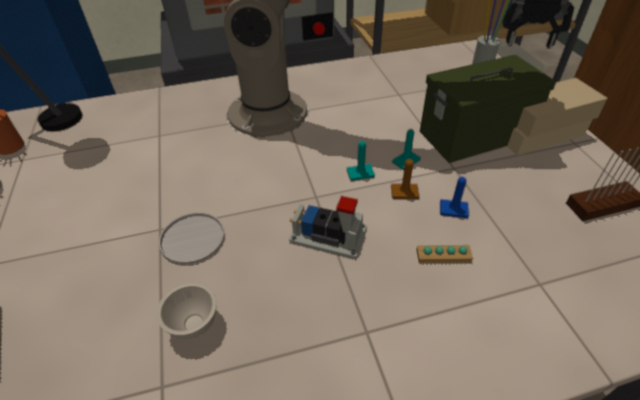

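View pics/top.png

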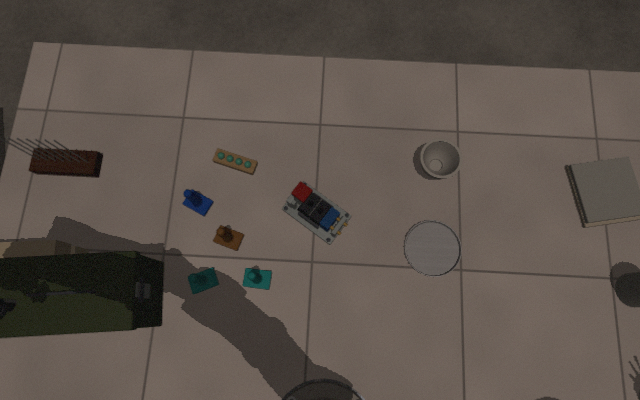

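Candidates for the paddle, by scene/top pixel: bronze (406,182)/(228,237); turquoise (361,165)/(258,278) and (407,150)/(203,280); blue (455,200)/(197,200). Only the first is bronze. The red wedge is at top (300,191), the tray at (432,248), the mortar at (440,160) and the marbles at (235,161).

```bash
python3 - <<'E'
from h import *
def rep(n,m,W):
    P=W[m]; P=P[~np.isnan(P[:,0])]
    return P
for cam in ('top','scene'):
    im=cv2.imread(f'pics/{cam}.png'); W=np.load(f'{cam}.npy'); hsv=cv2.cvtColor(im,cv2.COLOR_BGR2HSV)
    H,S,V=[hsv[...,i].astype(int) for i in range(3)]
    boxes={'top':dict(paddle=(205,215,255,260),red=(285,175,318,205),blue=(318,200,352,232),teal1=(240,260,275,295),teal2=(185,262,222,298),blueP=(178,182,218,220),frame=(275,170,360,248),tray=(395,212,470,285),mortar=(412,135,468,185),marb=(205,140,265,180)),
      'scene':dict(paddle=(385,155,425,204),red=(330,192,362,220),frame=(280,190,372,262),tray=(155,205,230,268))}[cam]
    for n,(a,b,c,e) in boxes.items():
        m=np.zeros(H.shape,bool); m[b:e,a:c]=1
        z=W[...,2]
        if n=='paddle': m&=(S>140)&(H<25)
        if n=='red': m&=(S>150)&((H<8)|(H>172))
        if n in('teal1','teal2'): m&=(H>75)&(H<100)&(S>120)
        if n in('blueP','blue'): m&=(H>100)&(H<130)&(S>120)
        if n in('frame','mortar','marb'): m&=(z>0.006)
        if n=='tray': m&=(z>0.008)&(z<.03)
        P=rep(n,m,W)
        if len(P)<5: print(cam,n,len(P)); continue
        r=cv2.minAreaRect((P[:,:2]*1000).astype(np.float32))
        print(cam,n,len(P),'med',P[:,:].mean(0).round(3),'zr',np.percentile(P[:,2],[2,50,98]).round(3),'rect',np.round(r[0]),np.round(r[1]),round(r[2],1))
        if n=='paddle':
            for lo,hi in((.005,.02),(.03,.09),(.09,.12)):
                Q=P[(P[:,2]>lo)&(P[:,2]<hi)]
                if len(Q)>4:
                    r=cv2.minAreaRect((Q[:,:2]*1000).astype(np.float32)); print('   ',lo,len(Q),Q.mean(0).round(3),np.round(r[0]),np.round(r[1]),round(r[2],1))
im=cv2.imread('pics/top.png')
cv2.imwrite('pics/crop.png',cv2.resize(im[140:300,170:370],None,fx=4,fy=3.75,interpolation=cv2.INTER_CUBIC))
E
```

```text
top paddle 404 med [0.429 0.251 0.03 ] zr [0.009 0.013 0.101] rect [433. 255.] [62. 42.] 71.6
    0.005 296 [0.429 0.25  0.013] [433. 255.] [62. 42.] 71.6
    0.03 40 [0.428 0.25  0.061] [430. 250.] [ 9. 20.] 62.8
    0.09 57 [0.432 0.253 0.098] [432. 254.] [17. 17.] 52.4
top red 236 med [0.529 0.077 0.115] zr [0.111 0.115 0.118] rect [530.  78.] [35. 35.] 55.9
top blue 243 med [0.484 0.013 0.055] zr [0.035 0.057 0.06 ] rect [486.  12.] [28. 49.] 55.4
top teal1 470 med [0.338 0.174 0.028] zr [0.009 0.013 0.101] rect [339. 177.] [63. 42.] 85.8
top teal2 463 med [0.326 0.299 0.031] zr [0.009 0.014 0.101] rect [327. 304.] [44. 64.] 24.6
top blueP 451 med [0.514 0.336 0.032] zr [0.009 0.014 0.101] rect [517. 341.] [64. 42.] 63.6
top frame 2231 med [0.5   0.044 0.046] zr [0.009 0.052 0.116] rect [517.  40.] [189. 186.] 3.1
top tray 271 med [ 0.437 -0.25   0.011] zr [0.008 0.011 0.016] rect [ 434. -242.] [137. 138.] 45.8
top mortar 1367 med [ 0.654 -0.256  0.041] zr [0.008 0.042 0.067] rect [ 645. -262.] [126. 102.] 80.0
top marb 622 med [0.627 0.257 0.019] zr [0.009 0.017 0.03 ] rect [619. 257.] [119.  56.] 73.5
scene paddle 525 med [0.44  0.25  0.032] zr [0.004 0.014 0.1  ] rect [435. 252.] [61. 41.] 70.7
    0.005 299 [0.439 0.249 0.012] [435. 252.] [61. 41.] 70.7
    0.03 129 [0.44  0.249 0.061] [439. 249.] [16.  8.] 60.2
    0.09 49 [0.437 0.251 0.097] [437. 250.] [15. 15.] 7.7
scene red 255 med [0.535 0.074 0.114] zr [0.106 0.114 0.117] rect [533.  75.] [33. 34.] 57.2
scene frame 3189 med [0.526 0.041 0.047] zr [0.009 0.049 0.115] rect [507.  38.] [158.  91.] 56.5
scene tray 334 med [ 0.433 -0.247  0.011] zr [0.008 0.011 0.014] rect [ 435. -245.] [138. 138.] 46.6
```

View pics/crop.png

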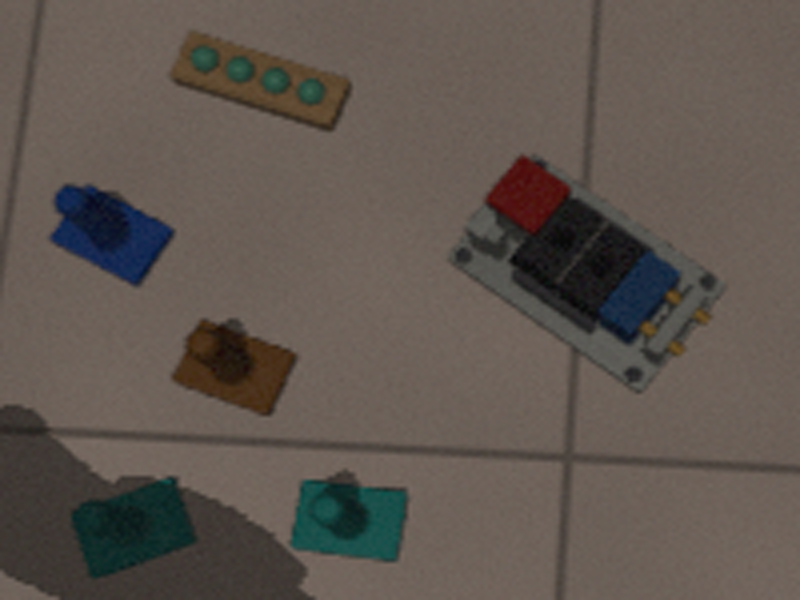

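The crop shows the bronze paddle at (235,365), clear of the look-alikes. Its measured sizes (62x42 mm, 100 mm high) match the description. Next I go above it and look with the wrist camera.

```bash
cat >> h.py <<'E'
def q(deg):
    a=np.radians((deg+90)/2); return np.array([0,np.cos(a),np.sin(a),0])
def st(): 
    s=env.get_state(); print('t',round(s['time'],2),np.round(s['tcp_pos'],4),'F',np.round(s['force'],1),'op',round(s['opening'],4),'gf',s['gripper_force'],'q',np.round(s['qpos'],2)); return s
E
python3 - <<'E'
from h import *
env.reach([0.434,0.253,0.27],q(71.5)); st()
im,d,W=cloud('wrist'); cv2.imwrite('pics/w1.png',im); np.save('w1.npy',W)
hsv=cv2.cvtColor(im,cv2.COLOR_BGR2HSV).astype(int)
m=(hsv[...,0]<25)&(hsv[...,1]>130)&(abs(W[...,0]-.434)<.06)&(abs(W[...,1]-.253)<.06)
for lo,hi in((.005,.02),(.03,.09),(.092,.12)):
    Q=W[m&(W[...,2]>lo)&(W[...,2]<hi)]
    if len(Q)>4:
        r=cv2.minAreaRect((Q[:,:2]*1000).astype(np.float32)); print(lo,len(Q),Q.mean(0).round(4),np.round(r[0],1),np.round(r[1],1),round(r[2],1))
E
```

```text
t 1.59 [0.4339 0.2545 0.2702] F [-0.5  0.4  0.3] op 0.0854 gf 0.0 q [-0.78  0.23  0.14  2.   -0.04  0.91  0.64]
0.005 1089 [0.4261 0.2596 0.0123] [431.1 254.2] [62.  42.8] 71.9
0.03 20 [0.4225 0.253  0.0662] [424.  254.3] [17.7  5.8] 83.2
0.092 232 [0.4288 0.2556 0.0988] [430.5 254.7] [16.2 17.3] 88.3
```

View pics/w1.png

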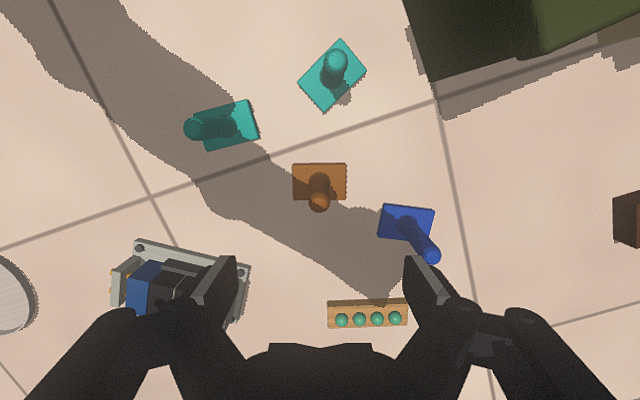

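```bash
python3 - <<'E'
from h import *
env.grip(0.07)
env.movel([0.432,0.254,0.114],velocity=0.12); st()
env.grip(0.0,f_grip=80); st()
env.movel([0.432,0.254,0.27],velocity=0.12); st()
env.reach([0.50,0.12,0.30],q(56)); st()
im,d,W=cloud('wrist'); cv2.imwrite('pics/w2.png',im); np.save('w2.npy',W)
hsv=cv2.cvtColor(im,cv2.COLOR_BGR2HSV).astype(int)
m=(hsv[...,1]>150)&((hsv[...,0]<8)|(hsv[...,0]>172))&(abs(W[...,0]-.532)<.06)&(abs(W[...,1]-.076)<.06)&(W[...,2]>.105)&(W[...,2]<.13)
Q=W[m]; print(len(Q))
if len(Q)>5:
    r=cv2.minAreaRect((Q[:,:2]*1000).astype(np.float32)); print(Q.mean(0).round(4),r)
E
```

```text
t 3.4 [0.4324 0.2542 0.1146] F [-0.6 -0.   0.8] op 0.0702 gf 0.0 q [-0.74  0.47  0.11  2.12 -0.09  0.55  0.68]
t 3.92 [0.4321 0.2542 0.1145] F [-1.1 -0.4  6.7] op 0.0183 gf 77.86605834960938 q [-0.74  0.48  0.11  2.12 -0.09  0.55  0.68]
t 5.38 [0.4316 0.2537 0.2692] F [-1.   0.6 -3.4] op 0.0183 gf 78.07064831256866 q [-0.78  0.23  0.15  2.01 -0.04  0.91  0.63]
t 6.03 [0.5    0.1193 0.2997] F [ 0.2  0.7 -3. ] op 0.0182 gf 78.18496763706207 q [-0.6   0.22  0.28  1.96 -0.07  0.98  0.69]
0
```

View pics/w2.png

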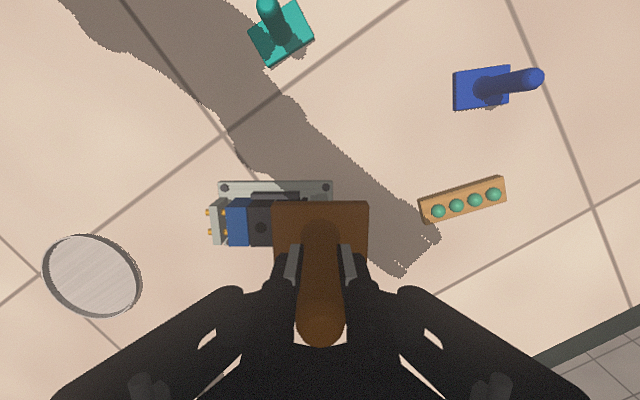

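The wrist view shows the paddle held upright, its blade at (320,230), with the frame visible behind it. The wedge estimate of (0.532, 0.076) and the measured 115 mm height are good enough to press.

```bash
python3 - <<'E'
from h import *
env.reach([0.532,0.076,0.26],q(56)); env.movel([0.532,0.076,0.24],velocity=0.05); env.dwell(0.2); s0=st()
print(env.movel([0.532,0.076,0.19],velocity=0.012,stop_force=20)); st()
env.dwell(0.15); st()
E
```

```text
t 7.21 [0.5322 0.076  0.2403] F [-0.5  0.7 -3.6] op 0.0183 gf 78.22851061820984 q [-0.5   0.33  0.3   1.96 -0.13  0.86  0.84]
True
t 9.53 [0.5321 0.076  0.2124] F [-2.2 -0.3  4.4] op 0.0183 gf 79.02587592601776 q [-0.49  0.37  0.29  1.99 -0.15  0.8   0.86]
t 9.68 [0.5321 0.076  0.2124] F [-0.6  0.5  6.7] op 0.0181 gf 79.0898323059082 q [-0.49  0.37  0.29  1.99 -0.15  0.8   0.86]
```

```bash
python3 - <<'E'
from h import *
for f in (10,14):
    z=env.get_state()['tcp_pos'][2]
    print(env.movel([0.532,0.076,z-0.015],velocity=0.008,stop_force=f)); st(); env.dwell(0.15); s=st()
    if s['force'][2]>16: break
E
```

```text
True
t 10.12 [0.5321 0.076  0.2124] F [-0.9  0.4  4.6] op 0.0181 gf 79.1806572675705 q [-0.49  0.37  0.29  1.99 -0.15  0.8   0.86]
t 10.28 [0.5321 0.076  0.2124] F [0.1 0.2 5.2] op 0.0182 gf 79.07719731330872 q [-0.49  0.37  0.29  1.99 -0.15  0.8   0.86]
True
t 10.78 [0.5321 0.0759 0.2124] F [-0.8 -0.1  4.9] op 0.0183 gf 79.14782524108887 q [-0.49  0.37  0.29  1.99 -0.15  0.8   0.86]
t 10.93 [0.5321 0.076  0.2124] F [-0.2  0.4  3.5] op 0.0187 gf 79.13590550422668 q [-0.49  0.37  0.29  1.99 -0.15  0.8   0.86]
```

```bash
python3 - <<'E'
from h import *
z=0.2124
for i in range(10):
    z-=0.0005
    hit=env.movel([0.532,0.076,z],velocity=0.005,stop_force=16); env.dwell(0.08)
    s=env.get_state(); F=s['force'][2]+3.6; print(i,hit,round(F,1),round(s['tcp_pos'][2],4),round(s['time'],2))
    if hit or F>22: break
E
```

```text
0 False 11.5 0.2124 11.26
1 False 15.3 0.2123 11.59
2 False 21.0 0.2123 11.93
3 False 23.7 0.2121 12.26
```

```bash
python3 - <<'E'
from h import *
env.movel([0.532,0.076,0.30],velocity=0.08); st()
env.reach([0.435,-0.244,0.28],q(11)); st()
im,d,W=cloud('scene'); cv2.imwrite('pics/s2.png',cv2.resize(im[100:300,130:450],None,fx=2.5,fy=2.5)); hsv=cv2.cvtColor(im,cv2.COLOR_BGR2HSV).astype(int)
m=(hsv[...,1]>150)&((hsv[...,0]<8)|(hsv[...,0]>172))&(W[...,2]>.07)&(W[...,2]<.13)&(abs(W[...,0]-.532)<.05)&(abs(W[...,1]-.076)<.05)
print('red',W[m].mean(0), np.percentile(W[m][:,2],95))
m=(hsv[...,1]>130)&(hsv[...,0]<25)&(abs(W[...,0]-.435)<.06)&(abs(W[...,1]+.244)<.06)&(W[...,2]>.1)
Q=W[m]; print('paddle',len(Q),Q.mean(0).round(3),np.percentile(Q[:,2],[2,98]).round(3),cv2.minAreaRect((Q[:,:2]*1000).astype(np.float32)))
E
```

```text
t 13.53 [0.5317 0.0759 0.2994] F [ 0.   0.2 -3.6] op 0.0179 gf 78.2372921705246 q [-0.52  0.26  0.32  1.91 -0.1   0.99  0.82]
t 14.79 [ 0.4363 -0.2424  0.28  ] F [-0.   0.8 -3.6] op 0.0184 gf 78.25880706310272 q [-0.18  0.24  0.66  2.03 -0.19  0.93  0.78]
red [0.53522397 0.07328967 0.09671494] 0.09934961094075825
paddle 496 [ 0.448 -0.241  0.179] [0.17  0.197] ((439.703369140625, -242.8303985595703), (63.22832107543945, 41.25990676879883), 10.946990013122559)
```

View pics/s2.png

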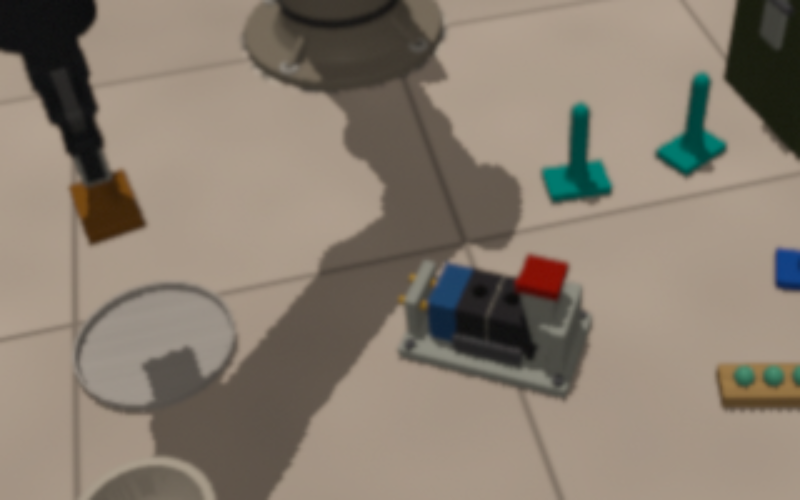

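The picture shows the red head about 17 mm lower at (543,275), the mould closed up against the blue stop at (450,290), and the paddle above the tray. Now I set it down.

```bash
python3 - <<'E'
from h import *
env.movel([0.435,-0.244,0.13],velocity=0.12)
env.dwell(0.1)
print(env.movel([0.435,-0.244,0.112],velocity=0.01,stop_force=4)); s=st()
env.grip(0.04); env.dwell(0.3); env.grip(0.07); st()
p=env.get_state()['tcp_pos']
env.movel([p[0],p[1],0.25],velocity=0.1); st()
im,d,W=cloud('wrist'); cv2.imwrite('pics/w3.png',im)
hsv=cv2.cvtColor(im,cv2.COLOR_BGR2HSV).astype(int)
m=(hsv[...,1]>130)&(hsv[...,0]<25)&(abs(W[...,0]-.435)<.07)&(abs(W[...,1]+.244)<.07)
for lo,hi in((.008,.025),(.095,.12)):
    Q=W[m&(W[...,2]>lo)&(W[...,2]<hi)]
    if len(Q)>4: print(lo,len(Q),np.median(Q[:,2]).round(4),cv2.minAreaRect((Q[:,:2]*1000).astype(np.float32)))
E
```

```text
True
t 17.53 [ 0.4349 -0.244   0.1174] F [-0.4 -0.3  5.1] op 0.018 gf 79.28060173988342 q [-0.01  0.51  0.49  2.14 -0.44  0.58  0.99]
t 18.57 [ 0.4341 -0.2434  0.1167] F [ 0.4 -0.4  0.8] op 0.0701 gf 0.0 q [-0.01  0.52  0.49  2.14 -0.44  0.58  0.99]
t 20.06 [ 0.4339 -0.2433  0.2495] F [-0.2  0.4 -0.6] op 0.0698 gf 0.0 q [-0.16  0.29  0.66  2.06 -0.23  0.87  0.82]
0.008 925 0.0153 ((434.1289367675781, -243.5802764892578), (61.92147445678711, 42.94727325439453), 12.014678001403809)
0.095 16 0.1032 ((435.503662109375, -246.93228149414062), (13.024582862854004, 6.595407962799072), 13.824030876159668)
```

View pics/w3.png

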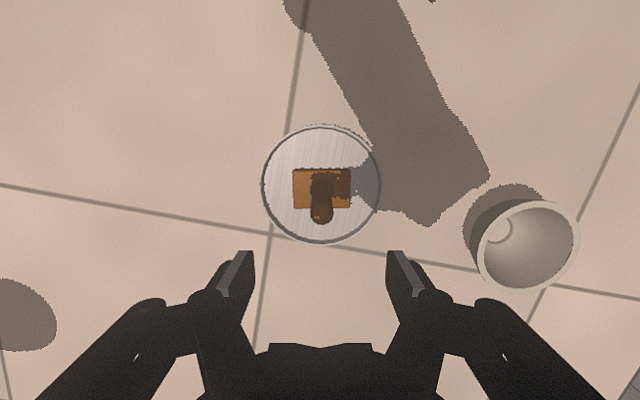

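The paddle stands at (321,190) in the middle of the tray, with its blade top at 15 mm (3 + 12, so flat on the floor), and the gripper is clear. I am handing in.

```bash
python3 -c "
from h import *
print(job.job_done())"
```

```text
the job is handed in; nothing more can be done
None
```

I pressed the wedge down about 17 mm until it stopped, at roughly 24 N at most, and left the paddle standing upright in the middle of the tray. I handed the job in after about 20 s of robot time; no verdict came back, and I couldn't measure the wedge's grip on the mould directly.

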